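# Press a saxophone key pad in the toggle-clamp jig

## Task

Without picking it up, slide the brass saxophone key along the blue jig plate until its round cup is hard against the stop in the aluminium nest and its arm lies straight along the yellow line. Then swing the red T-handle of the toggle clamp over centre so that it locks down on the cup, leave it locked with your hand off it for three seconds to press the new pad flat, and swing the clamp fully open again. Leave the key home in the nest and do not knock the other things on the bench about.

Things in the scene. Friction and masses are not known exactly. Their poses are not given: they have to be found in the camera images.
- jig: fixed blue plate 360 x 110 x 14 mm on the bench, turned roughly sideways; origin under its centre. Its +x runs lengthwise from the loading end (yellow centre line from x = -173 to -43 mm) over the nest to the toggle clamp, which it carries. The clamp's two steel cheeks stand at x = 36 to 92 mm, |y| < 18 mm, up to 78 mm above the bench (bolts and feet to |y| = 32 mm)
- nest (a point): where the centre of the cup's underside belongs: on the plate's top, 14 mm above the bench, at jig x = -30 mm, y = 0; axes as the jig's. The aluminium nest is 9 mm high: an end stop across the plate 20 mm further along +x, straight walls 43 mm apart beside the cup, and toward -x a mouth flaring to 69 mm wide that begins 25 mm before this point
- key: loose brass key, about 50 g, lying pad down on the plate, tail toward jig -x, short of the nest, a little off line and askew at the start. Round cup 40 mm across, 13 mm high (brown pad below); a 6 mm thick arm, top 16 mm above the plate at most, runs from the cup along the key's -x to a cross barrel at the tail. Origin at the centre of the cup's underside, z up
- key_tail (a point): centre of the key's cross barrel: 12 mm diameter, 50 mm long along the key's y, 65 mm behind the cup centre (key x = -65 mm), 6 mm above the plate
- handle_bar (a point): centre of the red T-bar on top of the clamp handle: 16 mm diameter, 56 mm long along jig y; moves with the handle on a circle of radius 120 mm about handle_pivot. Below it the red grip is 14 mm thick for 50 mm, then comes a steel strip
- handle_pivot (a point): hinge of the handle, fixed on the jig at x = 81 mm, y = 0, 68 mm above the bench; hinge axis along jig y
- clamp_handle (a joint): handle angle, rad. 0: fully open (start 0 to 0.06), leaning back toward jig +x by 0.95 from upright, bar 138 mm above the bench. Grows as it swings toward the nest; 0.95: upright, dead centre, bar 188 mm up; past it the clamp goes to its stop at 1.05 and stays locked. Takes a few N at the bar (under 6) to pass centre either way, 1 to 2 N elsewhere; open or locked, it stays so
- press_foot: sprung black rubber foot, 18 mm across, on the end of the steel clamp arm (14 mm wide; hinge at jig x = 45 mm, 59 mm above the bench; foot 75 mm from it); origin at the centre of its lower face. The handle drives the arm: open, the arm is raised 70 degrees (top 150 mm above the bench); locked, it is level and the foot presses down at the nest centre with about 6 N
- spare_key: smaller loose key (cup 32 mm across, 13 mm high), bystander; origin under the cup centre
- oil_jar: small amber jar with black cap, 34 mm across, 45 mm high, standing beside the jig, bystander; origin under its centre
- glue_bottle: white bottle with blue cap, 36 mm across, 85 mm high, bystander; origin under its centre
- polish_pot: white pot with grey cap, 44 mm across, 40 mm high, bystander; origin under its centre
- screwdriver: green-handled screwdriver lying flat, 190 mm long along its x, bystander; origin under its middle
- pliers: steel pliers lying flat, 125 mm long along x, 11 mm high, bystander; origin under the pivot
Mind the look-alikes: they are no part of the job. What is shaped like the key but turquoise is not meant.

How it is judged:
By the outcome, as a careful person would: the job done as asked, in the order asked, and still so for the second after the job is handed in, with the robot touching nothing.
It also fails if it takes over 72 s, if anything falls off the work surface, if the arm or the gripper's body presses on something with over 40 N, if the wrist force passes 120 N, or if a joint passes its speed limit or range.

## Robot

A 7-joint arm with a two-finger parallel gripper is mounted at the origin on the work surface. World frame = base frame: x ahead of the robot, y to its left, z up, the work surface at z = 0. Lengths are in m, angles in rad, forces in N, time in s.
With the tool pointing down it reaches from about 0.425 to 1.025 m from the base axis. Payload 3.6 kg.
Tool frame: the origin (TCP) lies midway between the tips of the shut fingers; the grasp point (between the pads) lies 19 mm behind it (manip.grip_point_offset is the z of the grasp point in the tool frame, in m); z points along the fingers, y is the line along which they close (so a half turn about z gives the same grasp; the last joint's range is limited). The gripper opens to 85 mm and grips with 20 to 120 N. Pads are 22 mm wide; open, the fingers measure 114 mm over their backs; the gripper's body (76 mm by 85 mm) begins 54 mm behind the grasp point. The pads swing forward as they close: fully open they stand 13 mm farther back than shut.
Start: joints at [1.119, 0.591, 0.048, 1.609, -0.033, 0.943, -0.034], TCP at [0.255, -0.679, 0.231] pointing down, gripper open.
Joint ranges: [-2.69, 2.69], [-0.47, 2.24], [-1.27, 1.36], [0.19, 2.51], [-1.53, 4.68], [0.08, 2.07], [-3.09, 3.09]. Speed limits (rad/s): [2.57, 2.57, 3.14, 3.14, 3.14, 3.14, 3.14].

## Interface

Orientations are given as a unit quaternion [x, y, z, w].
In Python, from station import manip gives the robot as it stands.
- The arm moves only by the shell command python3 -m inch 'ROWS' [FORCE]. ROWS is JSON, a list that holds one entry, the list of rows, each a list of 7 numbers: the opening, from 0 (shut) to 1 (fully open), then the shift along the tool's x, y, z in units of 4 cm (1.0 is 4 cm), then the turn, a rotation vector about the tool's x, y, z in units of 180 degrees (1.0 is 180 degrees). A call has 1 to 5 rows; each row shifts and turns the commanded pose from where the row before left it, along the tool's axes as they then stand; what a row does not reach is not made up. A row lasts 1/12 s, in which the tool goes at most 41.7 mm and 7.16 degrees, less where a joint would pass 70% of its speed; a pose out of reach is approached as far as the arm can. A call with a number of a shift or a turn outside -1 to 1 is refused whole. A call with a gripper value outside its range is refused whole. The fingers move at their own pace and stop on an object; FORCE is the grip in N (left out, the last holds). Time passes only in rows, so rows that do not move let the fingers close. It gives the time, the measured TCP pose, the force, the opening and the grip force at its end, in the units of the state.
- manip.state(): the state, without advancing time (a new reading comes with each control period).
- manip.snapshot(name): name is "side" or "top" or "wrist"; returns the picture (480x640x3 uint8, blue, green, red); there is no depth.
- manip.camera_params(name): a dict with "K" (3x3 intrinsics, pixels), "dist" ([k1, k2, p1, p2, k3] as OpenCV has them; the pictures are not rectified), "rvec" (rotation vector, rad) and "tvec" (3), from world to camera coordinates, as OpenCV has them; the wrist camera has in their place "tool_from_camera" (4x4, takes a point from camera to tool coordinates, whose origin is the TCP and whose axes are the flange's). Camera axes: x right, y down, z forward; pixel columns grow to the right and rows downward; lengths in m; the calibration is good to about 2 mm. A picture is of the moment at which its call begins: read the wrist's pose just before it. camera_params takes no time and is no camera call.
- manip.finish_job(): hands the job in; it is judged then, once.
The state is a dict: "time": time; "joints": joint angles; "joint_velocities": joint speeds; "joint_torque": joint torques, N m; "eef_pos": TCP position; "tcp_rot": TCP orientation; "ft_force": force on the tool from outside, world axes, zero at the start; "wrist_torque": the same for the moment, N m; "gripper_width": finger opening in m; "gripper_force": force on a finger pad.
Only numpy, scipy, OpenCV 4.12 (cv2) and the standard library are available. Lean on these libraries where they do the work, as an engineer would, in place of code of your own. Each camera call takes 0.05 s, during which the arm holds its last target. There are 200 camera calls.

## Working session

There is one attempt and no reset: what is moved stays moved. The work goes in short steps, Python scripts to look and compute and a shell command to move; the robot and the scene stay as the last step left them, time stands still between calls to the robot, and variables do not carry over. Pictures are saved under pics/ and viewed, at most 10 in all, crops included, and the job is handed in when it is done.

```bash
mkdir -p pics; ls; python3 - <<'E'
from station import manip
import cv2
for n in("top","side"):
    cv2.imwrite(f"pics/{n}0.png",manip.snapshot(n)); p=manip.camera_params(n); print(n,p)
print(manip.camera_params("wrist")); print(manip.state()); print(manip.grip_point_offset)
E
```

```text
pics
top {'K': array([[535.29539368,   0.        , 318.94602756],
       [  0.        , 535.29539368, 236.21744946],
       [  0.        ,   0.        ,   1.        ]]), 'dist': array([0.0327324, 0.       , 0.       , 0.       , 0.       ]), 'rvec': array([ 2.15890276, -2.12897481,  0.09338941]), 'tvec': array([-0.00369429,  0.56872138,  1.07866915])}
side {'K': array([[554.06992932,   0.        , 311.10807119],
       [  0.        , 554.06992932, 231.85109601],
       [  0.        ,   0.        ,   1.        ]]), 'dist': array([-0.16570793,  0.        ,  0.        ,  0.        ,  0.        ]), 'rvec': array([ 0.90671884, -2.56809386,  1.00795068]), 'tvec': array([0.45946183, 0.34582525, 1.19444775])}
{'K': array([[387.04900728,   0.        , 325.48368866],
       [  0.        , 387.04900728, 236.59944794],
       [  0.        ,   0.        ,   1.        ]]), 'dist': array([-0.04861384,  0.        ,  0.        ,  0.        ,  0.        ]), 'tool_from_camera': array([[-1.04121969e-03, -9.54010639e-01, -2.99770939e-01,
         7.75134475e-02],
       [ 9.99999209e-01, -7.81871344e-04,
[... 262 characters left out ...]
.59205649,  0.04828867,  1.60970663, -0.03329891,
        0.94270291, -0.03367035]), 'joint_velocities': array([ 0.00069584, -0.00135439,  0.00019338, -0.00388576, -0.00074899,
        0.00057985,  0.00037543]), 'joint_torque': array([ 4.50510794e-03, -5.49992394e+01,  1.55351009e+00, -1.98823965e+01,
        9.79664183e-03,  3.81568811e-03,  4.32608573e-06]), 'eef_pos': array([ 0.25434203, -0.67811543,  0.23022913]), 'tcp_rot': array([ 9.83938732e-01,  1.78503504e-01, -2.38158013e-04, -1.00668795e-03]), 'ft_force': array([-0.19701169, -0.42855619, -0.72667526]), 'wrist_torque': array([-0.001254  ,  0.03501779, -0.04012457]), 'gripper_force': 0.0, 'gripper_width': 0.0849741813695276}
-0.0187
```

View pics/top0.png

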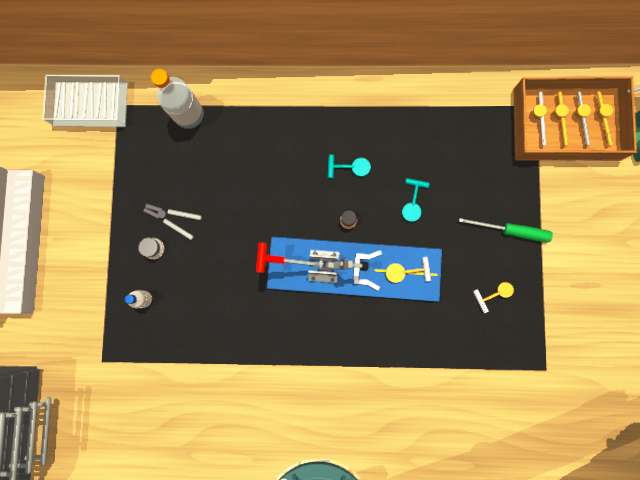

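View pics/side0.png

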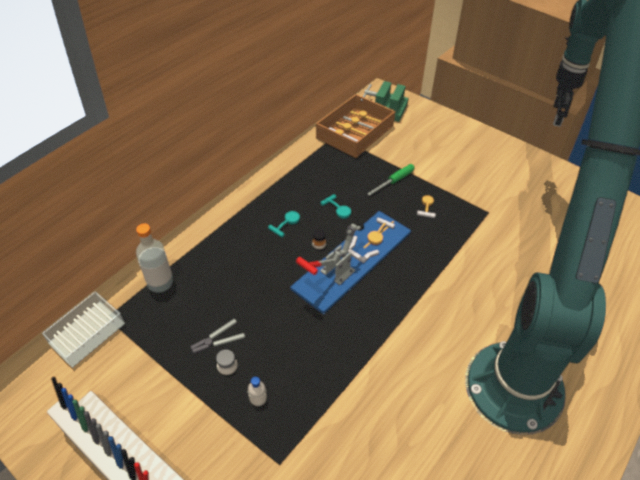

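The top view shows the jig at columns 267-441 and rows 237-300. The red bar is at about (262,257), the key cup at (396,273) and its barrel at (427,269). I'll enlarge this area.

```bash
cat > h.py <<'E'
import numpy as np,cv2
from station import manip
from scipy.spatial.transform import Rotation as R
def cam(n,st=None):
    p=manip.camera_params(n)
    if n!="wrist":
        Rm=cv2.Rodrigues(p["rvec"])[0]; t=p["tvec"]
        return p["K"],p["dist"],Rm,t
    T=np.eye(4);T[:3,:3]=R.from_quat(st["tcp_rot"]).as_matrix();T[:3,3]=st["eef_pos"]
    W=np.linalg.inv(T@p["tool_from_camera"])
    return p["K"],p["dist"],W[:3,:3],W[:3,3]
def unproj(n,uv,z,st=None):
    K,d,Rm,t=cam(n,st)
    u=cv2.undistortPoints(np.array([[uv]],float),K,d)[0,0]
    r=Rm.T@np.array([u[0],u[1],1]);c=-Rm.T@t
    return c+r*(z-c[2])/r[2]
def proj(n,P,st=None):
    K,d,Rm,t=cam(n,st)
    return cv2.projectPoints(np.atleast_2d(P).astype(float),cv2.Rodrigues(Rm)[0],t,K,d)[0][:,0]
E
python3 - <<'E'
from h import *
im=cv2.imread("pics/top0.png")[225:315,250:450]
cv2.imwrite("pics/c.png",cv2.resize(im,None,fx=4,fy=4,interpolation=cv2.INTER_CUBIC))
E
```

```text
(no output)
```

View pics/c.png

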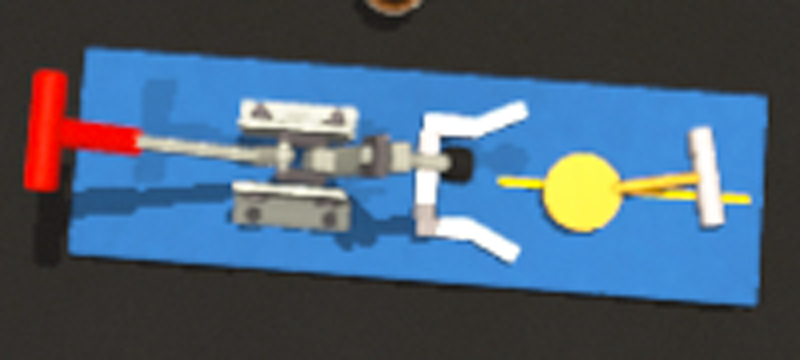

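The crop (4x, offset 250,225) gives these points:
- **Plate corners:** (86,47), (767,96), (757,306), (68,256)
- **Yellow line ends:** (498,181), (750,200)
- **Cup centre:** (581,192)
- **Barrel ends:** (701,128), (712,226)
- **Bar ends:** (48,71), (41,190)

```bash
cat >> h.py <<'E'
def jig():
    j=np.load("jig.npy"); return j[:2],j[2]   # xy centre, yaw
def toj(P):
    c,a=jig(); d=np.asarray(P)[:2]-c
    return np.array([[np.cos(a),np.sin(a)],[-np.sin(a),np.cos(a)]])@d
def tow(x,y):
    c,a=jig(); return c+np.array([[np.cos(a),-np.sin(a)],[np.sin(a),np.cos(a)]])@np.array([x,y])
E
python3 - <<'E'
from h import *
f=lambda a,z:unproj("top",((a[0]+.5)/4-.5+250,(a[1]+.5)/4-.5+225),z)
C=np.array([f(p,.014) for p in [(86,47),(767,96),(757,306),(68,256)]])
L=np.linalg.norm
print(C, [L(C[i]-C[i-1]) for i in range(4)])
c=C.mean(0)[:2]; d=(C[0]+C[3]-C[1]-C[2])[:2]; a=np.arctan2(d[1],d[0])
np.save("jig.npy",[*c,a]); print("jig",c,a,np.degrees(a))
for n,p,z in [("line1",(498,181),.014),("line0",(750,200),.014),("cup",(581,192),.027),("b1",(701,128),.026),("b2",(712,226),.026),("bar1",(48,71),.140),("bar2",(41,190),.140)]:
    P=f(p,z); print(n,P.round(4),"jig mm",(toj(P)*1000).round(1))
s=manip.state(); Rm=R.from_quat(s["tcp_rot"]).as_matrix(); print(Rm.round(3))
E
```

```text
[[ 0.56958612  0.10646187  0.014     ]
 [ 0.54808156 -0.25171622  0.014     ]
 [ 0.43898565 -0.24525272  0.014     ]
 [ 0.45912158  0.11295509  0.014     ]] [np.float64(0.11065521580858952), np.float64(0.358823066406787), np.float64(0.10928720628917636), np.float64(0.3587733129561454)]
jig [ 0.50394373 -0.069388  ] 1.5127358760124048 86.67338121353619
line1 [ 0.5016 -0.1117  0.014 ] jig mm [-42.4  -0.1]
line0 [ 0.4936 -0.2423  0.014 ] jig mm [-173.2    0.3]
cup [ 0.4958 -0.1535  0.027 ] jig mm [-84.5   3.3]
b1 [ 0.5298 -0.2154  0.026 ] jig mm [-144.3  -34.3]
b2 [ 0.4794 -0.2206  0.026 ] jig mm [-152.4   15.8]
bar1 [0.543  0.1084 0.14  ] jig mm [179.8 -28.7]
bar2 [0.487  0.1101 0.14  ] jig mm [178.2  27.3]
[[ 0.936  0.351 -0.001]
 [ 0.351 -0.936  0.002]
 [-0.    -0.002 -1.   ]]
```

```bash
cat > d.py <<'E'
# python3 d.py jx jy z(mm) : remaining tool shift (units 4cm) to the jig-frame point, and turn (units)
import sys; from h import *
s=manip.state(); Rm=R.from_quat(s["tcp_rot"]).as_matrix()
x,y,z=[float(v)/1000 for v in sys.argv[1:4]]
T=np.array([*tow(x,y),z]); a=jig()[1]
G=R.from_euler("z",a)*R.from_euler("x",np.pi)
print("shift",(Rm.T@(T-s["eef_pos"])/.04).round(2),"turn",((R.from_matrix(Rm).inv()*G).as_rotvec()/np.pi).round(4),
 "now jig mm",(toj(s["eef_pos"])*1000).round(1),round(s["eef_pos"][2]*1000,1),"F",s["ft_force"].round(1),"w",round(s["gripper_width"]*1000,1),"t",round(s["time"],2))
E
python3 -m inch '[[[0,0,0,0,0,0,-0.036],[0,0,0,0,0,0,-0.037],[0,0,0,0,0,0,-0.037],[0,0,0,0,0,0,-0.037],[0,0,0,0,0,0,-0.037]]]' 40
python3 -m inch '[[[0,0,0,0,0,0,-0.037],[0,0,0,0,0,0,-0.037],[0,0,0,0,0,0,-0.037],[0,0,0,0,0,0,-0.037],[0,0,0,0,0,0,-0.036]]]'
python3 d.py -190 -5 80
```

```text
time: 0.52
eef_pos: [0.2544, -0.6784, 0.2306]
tcp_rot: [0.891, 0.454, -0.0, -0.001]
ft_force: [-0.1, 0.4, -0.7]
gripper_width: 0.026
gripper_force: 0.0
time: 0.93
eef_pos: [0.2542, -0.6784, 0.2306]
tcp_rot: [0.725, 0.689, 0.0, -0.001]
ft_force: [-0.2, -0.2, -1.0]
gripper_width: 0.0002
gripper_force: 0.0
shift [10.77  5.56  3.77] turn [-0.0002 -0.0003  0.0025] now jig mm [-622.5  213.9] 230.6 F [-0.2 -0.2 -1. ] w 0.2 t 0.93
```

```bash
python3 -m inch '[[[0,0.5,0.25,0.1,0,0,0],[0,0.75,0.4,0.25,0,0,0],[0,0.75,0.4,0.25,0,0,0],[0,0.75,0.4,0.25,0,0,0],[0,0.75,0.4,0.25,0,0,0]]]' >/dev/null
python3 -m inch '[[[0,0.75,0.4,0.25,0,0,0],[0,0.75,0.4,0.25,0,0,0],[0,0.75,0.4,0.25,0,0,0],[0,0.75,0.4,0.25,0,0,0],[0,0.75,0.4,0.25,0,0,0]]]' >/dev/null
python3 -m inch '[[[0,0.75,0.4,0.25,0,0,0],[0,0.75,0.35,0.25,0,0,0],[0,0.75,0.35,0.25,0,0,0],[0,0.75,0.3,0.25,0,0,0],[0,0.3,0.1,0.25,0,0,0]]]' >/dev/null
python3 -m inch '[[[0,0,0,0,0,0,0],[0,0,0,0,0,0,0]]]' >/dev/null
python3 d.py -185 -5 17
python3 - <<'E'
from h import *
s=manip.state(); np.save("s1.npy",s,allow_pickle=True)
cv2.imwrite("pics/w1.png",manip.snapshot("wrist"))
E
```

```text
shift [0.36 0.15 1.74] turn [-0.0006 -0.0002  0.0015] now jig mm [-199.5    0.8] 86.7 F [-0.4 -0.3 -0.4] w 0.0 t 2.35
```

View pics/w1.png

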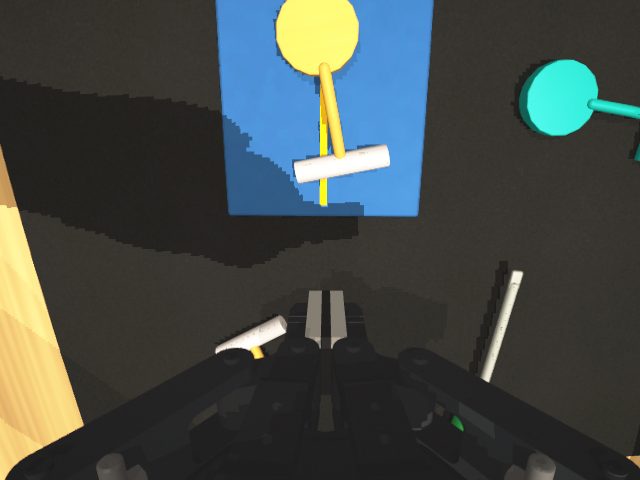

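Wrist view: the cup is near (317,32), the barrel runs from (296,173) to (388,155), the line end is at (323,206), the plate end edge is at row 215, and the spare key's barrel is near (252,336). I'll check these against the top view.

```bash
python3 - <<'E'
from h import *
s=np.load("s1.npy",allow_pickle=True).item()
for n,p,z in [("cup",(317,32),.027),("b+",(296,172),.022),("b-",(388,156),.022),("line",(323,206),.014),("e+",(230,215),.014),("e-",(418,215),.014),("spare",(218,350),.01),("spare",(284,322),.01)]:
    print(n,(toj(unproj("wrist",p,z,s))*1000).round(1))
for p in [(481,301),(506,290)]: print("spare top",(toj(unproj("top",p,.012))*1000).round(1))
E
```

```text
cup [-83.    5.2]
b+ [-150.2   16.7]
b- [-141.5  -31.9]
line [-170.5    2.3]
e+ [-175.9   55.6]
e- [-175.5  -52.1]
spare [-268.4   71.3]
spare [-247.1   27.1]
spare top [-265.5   47.8]
spare top [-315.3   21.4]
```

```bash
python3 -m inch '[[[0,0.22,0.05,0.5,0,0,0],[0,0.22,0.05,0.5,0,0,0],[0,0,0,0.4,0,0,0.0015],[0,0,0,0.28,0,0,0],[0,0,0,0,0,0,0]]]' >/dev/null
python3 -m inch '[[[0,0,0,0,0,0,0],[0,0,0,0,0,0,0]]]' >/dev/null
python3 d.py -182 -3 17
```

```text
shift [ 0.06 -0.02  0.1 ] turn [ 0.0004  0.0003 -0.0014] now jig mm [-184.3   -3.7] 20.9 F [-0.9  0.2  0.3] w -0.4 t 2.98
```

```bash
python3 -m inch '[[[0,0,0,0.08,0,0,0],[0,0.1,0,0,0,0,0],[0,0.15,0,0,0,0,0],[0,0.15,0,0,0,0,0],[0,0.1,0,0,0,0,0]]]' |grep ft
python3 -m inch '[[[0,0.1,0,0,0,0,0],[0,0.1,0,0,0,0,0],[0,0.1,0,0,0,0,0],[0,0.1,0,0,0,0,0],[0,0.1,0,0,0,0,0]]]' |grep ft
python3 -m inch '[[[0,0.1,0,0,0,0,0],[0,0,0,0,0,0,0],[0,0,0,0,0,0,0]]]' |grep ft
python3 d.py -112 -3 17
python3 - <<'E'
from h import *
s=manip.state(); np.save("s2.npy",s,allow_pickle=True)
cv2.imwrite("pics/w2.png",manip.snapshot("wrist"))
E
```

```text
ft_force: [0.2, -1.1, -0.1]
ft_force: [-0.2, -0.6, -0.0]
ft_force: [-0.4, 0.1, -0.2]
shift [ 0.66 -0.01 -0.  ] turn [-0.0001 -0.0001 -0.0006] now jig mm [-138.3   -3.5] 16.8 F [-0.4  0.1 -0.2] w -0.1 t 4.07
```

View pics/w2.png

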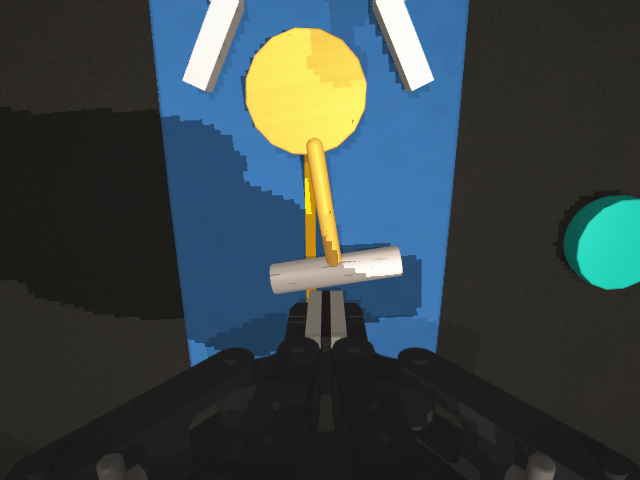

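The barrel (272-402, row 270) is now touching the left edge of the shut fingertips. The tips are only about 14 mm wide, and the key is still about 7° askew. The cup, at (306,90), is nearly on the line. I'll back off, open the fingers to about 16 mm, centre on the line and push with both.

```bash
python3 -m inch '[[[0,-0.2,0,0,0,0,0],[0.19,-0.2,-0.06,0,0,0,0],[0.19,0,-0.06,0.03,0,0,0],[0.19,0,0,0,0,0,0],[0.19,0,0,0,0,0,0]]]' |grep ft
python3 -m inch '[[[0.19,0.1,0,0,0,0,0],[0.19,0.1,0,0,0,0,0],[0.19,0.1,0,0,0,0,0],[0.19,0.1,0,0,0,0,0],[0.19,0.1,0,0,0,0,0]]]' |grep ft
python3 -m inch '[[[0.19,0.1,0,0,0,0,0],[0.19,0,0,0,0,0,0],[0.19,0,0,0,0,0,0]]]' |grep ft
python3 d.py -112 0 17
python3 - <<'E'
from h import *
s=manip.state(); np.save("s3.npy",s,allow_pickle=True)
cv2.imwrite("pics/w3.png",manip.snapshot("wrist"))
E
```

```text
ft_force: [-0.1, -0.1, -0.5]
ft_force: [0.5, -0.4, -0.8]
ft_force: [-0.6, -0.1, 0.7]
shift [ 0.46  0.03 -0.03] turn [-0.     -0.     -0.0005] now jig mm [-130.3    1.2] 15.7 F [-0.6 -0.1  0.7] w 16.2 t 5.2
```

View pics/w3.png

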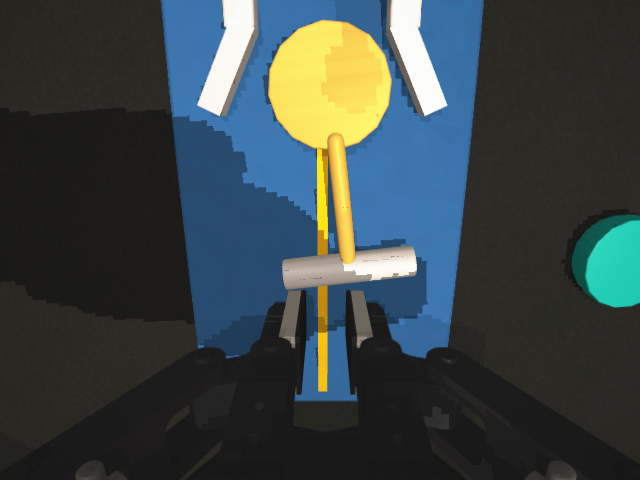

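The left finger is on the barrel's left end at (290,290), and the yaw has dropped to about 5°. The cup at (330,84) is between the nest mouth's jaws. I'll keep pushing.

```bash
python3 -m inch '[[[0.19,0.1,0,0,0,0,0],[0.19,0.1,0,0,0,0,0],[0.19,0.08,0,0,0,0,0],[0.19,0,0,0,0,0,0],[0.19,0,0,0,0,0,0]]]' |grep ft
python3 d.py -112 0 17
python3 - <<'E'
from h import *
s=manip.state(); np.save("s4.npy",s,allow_pickle=True)
cv2.imwrite("pics/w4.png",manip.snapshot("wrist"))
E
```

```text
ft_force: [-0.2, 0.0, 0.3]
shift [ 0.18  0.03 -0.03] turn [ 0.     -0.0001 -0.0006] now jig mm [-119.2    1.1] 15.7 F [-0.2  0.   0.3] w 16.0 t 5.67
```

View pics/w4.png

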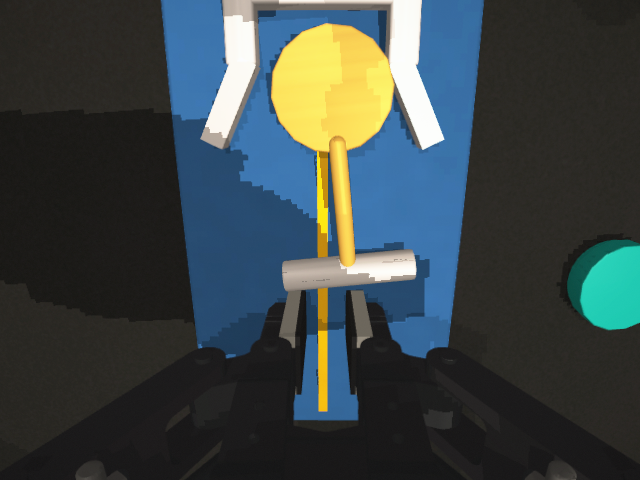

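Yaw is about 4°, the cup's right side is touching the right wall, and the stop is about 5 mm ahead. I'll seat the cup with small steps and watch the force.

```bash
python3 -m inch '[[[0.19,0.05,0,0,0,0,0],[0.19,0.05,0,0,0,0,0],[0.19,0,0,0,0,0,0]]]' |grep ft
python3 -m inch '[[[0.19,0.04,0,0,0,0,0],[0.19,0,0,0,0,0,0]]]' |grep ft
python3 d.py -112 0 17
python3 -m inch '[[[0.19,0.03,0,0,0,0,0],[0.19,0,0,0,0,0,0]]]' |grep ft
python3 d.py -112 0 17
```

```text
ft_force: [0.5, -0.1, -0.2]
ft_force: [-0.0, 0.4, -0.5]
shift [ 0.04  0.03 -0.03] turn [-0.     -0.0001 -0.0007] now jig mm [-113.7    1.2] 15.7 F [-0.   0.4 -0.5] w 16.3 t 6.13
ft_force: [-0.5, -0.9, -0.1]
shift [ 0.02  0.03 -0.03] turn [-0.     -0.     -0.0007] now jig mm [-112.6    1.2] 15.7 F [-0.5 -0.9 -0.1] w 16.2 t 6.3
```

Force is still near zero, so I'll continue until the contact force rises.

```bash
python3 -m inch '[[[0.19,0.03,0,0,0,0,0],[0.19,0,0,0,0,0,0]]]' |grep ft
python3 -m inch '[[[0.19,0.03,0,0,0,0,0],[0.19,0,0,0,0,0,0]]]' |grep ft
python3 d.py -112 0 17
python3 - <<'E'
from h import *
s=manip.state(); np.save("s5.npy",s,allow_pickle=True)
cv2.imwrite("pics/w5.png",manip.snapshot("wrist"))
E
```

```text
ft_force: [-0.1, -2.1, -0.6]
ft_force: [-1.0, -4.8, -0.5]
shift [-0.    0.04 -0.03] turn [-0.0002  0.0006 -0.0012] now jig mm [-112.     1.6] 15.7 F [-1.  -4.8 -0.5] w 16.2 t 6.63
```

View pics/w5.png

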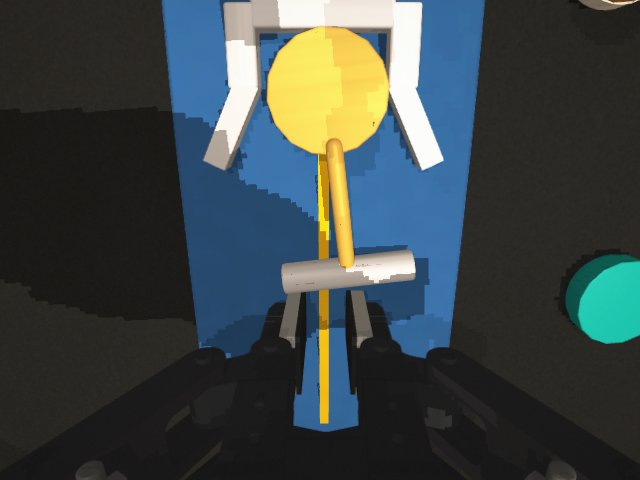

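Contact force is 4.8 N at tool x = -112 mm, exactly where the sizes predict, so the cup is on the stop. The tail is still about 9 mm toward -y, with the barrel centre at (349,271) against the line at column 323. I'll go round to the barrel's -y end and nudge it sideways.

```bash
python3 -m inch '[[[0,-0.15,0,0,0,0,0],[0,-0.25,0,0,0,0,0],[0,0,0.3,0,0,0,0],[0,0,0.4,0,0,0,0],[0,0,0.4,0,0,0,0]]]' |grep ft
python3 -m inch '[[[0,0,0.24,0,0,0,0],[0,0.2,0,0,0,0,0],[0,0.3,0,0,0,0,0],[0,0.3,0,0,0,0,0.001],[0,0,0,0,0,0,0]]]' |grep ft
python3 d.py -95 -30 17
```

```text
ft_force: [0.6, 0.6, -0.8]
ft_force: [-0.1, 0.5, -0.7]
shift [-0.14 -0.53 -0.04] turn [-0.0007 -0.001  -0.0001] now jig mm [-89.4 -51.1] 15.5 F [-0.1  0.5 -0.7] w -0.3 t 7.52
```

```bash
python3 -m inch '[[[0,-0.14,-0.1,0,0,0,0],[0,0,-0.1,0,0,0,0],[0,0,-0.1,0,0,0,0],[0,0,-0.1,0,0,0,0],[0,0,0,0,0,0,0]]]' |grep ft
python3 d.py -95 -30 17
python3 -m inch '[[[0,0,-0.05,0,0,0,0],[0,0,-0.05,0,0,0,0],[0,0,-0.02,0,0,0,0],[0,0,0,0,0,0,0],[0,0,0,0,0,0,0]]]' |grep ft
python3 d.py -95 -30 17
python3 - <<'E'
from h import *
s=manip.state(); np.save("s6.npy",s,allow_pickle=True); im=manip.snapshot("wrist")
cv2.imwrite("pics/w6.png",im)
# measure cup (yellow), white barrel and line columns numerically
hsv=cv2.cvtColor(im,cv2.COLOR_BGR2HSV)
w=cv2.inRange(hsv,(0,0,60),(179,60,255)); y=cv2.inRange(hsv,(15,120,60),(35,255,255))
for m,n in((w,"white"),(y,"yellow")):
    k,_,st,ce=cv2.connectedComponentsWithStats(m)
    for i in range(1,k):
        if st[i,4]>250: print(n,st[i],ce[i].round(1))
E
```

```text
ft_force: [-0.1, 0.0, 0.3]
shift [ 0.15 -0.12 -0.03] turn [-0.0006  0.0001 -0.0023] now jig mm [-100.9  -34.7] 15.7 F [-0.1  0.   0.3] w 0.4 t 7.93
ft_force: [-0.2, 0.3, 0.1]
shift [ 0.12 -0.04 -0.03] turn [-0.     -0.     -0.0018] now jig mm [-99.9 -31.6] 15.7 F [-0.2  0.3  0.1] w 0.1 t 8.35
white [468   0  71  43 719] [492.8  25.9]
white [  115    36   232   169 14073] [221.5  99.1]
white [ 161  284  132   36 3762] [226.8 301.4]
white [305 291  17  58 743] [313.9 316.7]
white [330 291  17  58 746] [337.2 316.6]
white [ 96 455  27  25 472] [109.3 468.7]
white [528 455  28  25 562] [541.6 468.4]
yellow [  160    69   121   230 14164] [221.2 151.4]
yellow [240 317  12  35 320] [245.6 333.3]
```

```bash
cat > key.py <<'E'
import sys; from h import *
s=np.load(sys.argv[1],allow_pickle=True).item(); im=cv2.imread(sys.argv[2])
hsv=cv2.cvtColor(im,cv2.COLOR_BGR2HSV); J=lambda p,z:toj(unproj("wrist",p,z,s))*1000
w=cv2.inRange(hsv,(0,0,60),(179,60,255))
k,l,st,ce=cv2.connectedComponentsWithStats(w)
i=min(range(1,k),key=lambda i:abs(st[i,2]-132)+abs(st[i,4]-3700)/50)
r=cv2.minAreaRect(np.argwhere(l==i)[:,::-1].astype(np.float32)); b=cv2.boxPoints(r)
b=b[np.argsort(b[:,0])]; e0,e1=b[:2].mean(0),b[2:].mean(0)
P,Q=J(e0,.022),J(e1,.022); d=P-Q
print("barrel",st[i],P.round(1),Q.round(1),"mid",((P+Q)/2).round(1),"len",np.hypot(*d).round(1),"yaw",np.degrees(np.arctan2(-d[0],d[1])).round(1))
y=cv2.inRange(hsv,(15,120,60),(35,255,255)); k,l,st,ce=cv2.connectedComponentsWithStats(y)
i=1+np.argmax(st[1:,4]); m=(l==i).astype(np.uint8); m=cv2.morphologyEx(m,cv2.MORPH_OPEN,np.ones((31,31)))
c,rad=cv2.minEnclosingCircle(np.argwhere(m)[:,::-1].astype(np.float32)); C=J(c,.027); print("cup px",np.round(c),rad,"jig",C.round(1))
v=(C-(P+Q)/2); print("key yaw from cup-tail",np.degrees(np.arctan2(v[1],v[0])).round(1),"dist",np.hypot(*v).round(1))
for i in range(1,k):
    if 80<st[i,4]<1500: print("line bit",J(ce[i],.014).round(1),st[i])
E
python3 key.py s6.npy pics/w6.png; python3 key.py s5.npy pics/w5.png
```

```text
barrel [ 161  284  132   36 3762] [-89.5  32.5] [-92.2 -18.8] mid [-90.9   6.8] len 51.4 yaw -2.9
cup px [219. 130.] 62.7695198059082 jig [-26.    2.6]
key yaw from cup-tail -3.7 dist 65.0
line bit [-109.7    2.2] [240 317  12  35 320]
barrel [ 279  242  137  106 4656] [-109.3   24.1] [-77.3 -27.7] mid [-93.3  -1.8] len 60.9 yaw 31.7
cup px [328.  90.] 64.51838684082031 jig [-26.1   0.1]
key yaw from cup-tail 1.6 dist 67.2
line bit [-132.     2.3] [ 319  289   10  134 1265]
```

The nudge overshot: yaw is now -3 to -3.7°, and the tail is 4.5 mm past the line (in the wrist camera the line sits at y = 2.3 and home x at -26). I'll nudge back from the +y end and stop short to measure.

```bash
python3 -m inch '[[[0,0,0.15,0,0,0,0],[0,-0.3,0,0,0,0,0],[0,-0.35,0,0,0,0,0.001],[0,0,-0.4,0,0,0,0.001],[0,0,-0.6,0,0,0,0]]]' |grep ft
python3 -m inch '[[[0,0,-0.6,0,0,0,0],[0,0,-0.59,0,0,0,0],[0,0.2,0,0,0,0,0],[0,0.35,0,0,0,0,0],[0,0.2,0,0,0,0,0]]]' |grep ft
python3 -m inch '[[[0,0,0.1,0,0,0,0],[0,0,0.1,0,0,0,0],[0,0,0,0,0,0,0],[0,0,0,0,0,0,0]]]' |grep ft
python3 d.py -95 37 17
python3 - <<'E'
from h import *
s=manip.state(); np.save("s7.npy",s,allow_pickle=True); im=manip.snapshot("wrist")
cv2.imwrite("pics/w7.png",im)
E
python3 key.py s7.npy pics/w7.png
```

```text
ft_force: [-0.7, -0.2, -1.2]
ft_force: [0.6, 0.6, 0.5]
ft_force: [0.7, -0.5, 0.3]
shift [ 0.03  0.09 -0.03] turn [ 0.0004  0.0002 -0.004 ] now jig mm [-96.   40.6] 15.7 F [ 0.7 -0.5  0.3] w -0.2 t 9.57
barrel [ 361  289  131   38 3698] [-90.2  26.4] [-88.9 -24.7] mid [-89.5   0.9] len 51.2 yaw 1.5
cup px [434. 140.] 61.92020034790039 jig [-26.1   3.7]
key yaw from cup-tail 2.6 dist 63.5
line bit [-107.7    2.4] [410 324  11  24 234]
```

Now the tail is about 1.4 mm short of the line and yaw is about +2°. I'll finish by pressing the barrel flush from behind with both fingers 17 mm apart, which also re-seats the cup on the stop.

```bash
python3 -m inch '[[[0,0,-0.15,0,0,0,-0.002],[0,-0.35,0,0,0,0,-0.002],[0,-0.4,0,0,0,0,0],[0.2,0,0.5,0,0,0,0],[0.2,0,0.6,0,0,0,0]]]' |grep ft
python3 -m inch '[[[0.2,0,0,0,0,0,0],[0.2,0.15,0,0,0,0,0],[0.2,0.1,0,0,0,0,0],[0.2,0.05,0,0,0,0,0],[0.2,0,0,0,0,0,0]]]' |grep ft
python3 d.py -112 2.3 17
python3 -m inch '[[[0.2,0.05,0,0,0,0,0],[0.2,0.05,0,0,0,0,0],[0.2,0,0,0,0,0,0]]]' |grep ft
python3 d.py -112 2.3 17
```

```text
ft_force: [1.1, 0.5, 0.7]
ft_force: [-0.7, -0.1, 0.7]
shift [-0.    0.08 -0.04] turn [-0.0007 -0.0002  0.0007] now jig mm [-111.8    5.5] 15.5 F [-0.7 -0.1  0.7] w 17.0 t 10.45
ft_force: [-0.4, -3.9, 0.1]
shift [-0.04  0.06 -0.03] turn [-0.0005  0.0006 -0.0001] now jig mm [-110.6    4.8] 15.7 F [-0.4 -3.9  0.1] w 17.0 t 10.7
```

```bash
python3 -m inch '[[[0.2,0.07,0,0,0,0,0],[0.2,0.05,0,0,0,0,0],[0.2,0,0,0,0,0,0],[0.2,0,0,0,0,0,0]]]' |grep ft
python3 d.py -112 2.3 17
python3 -m inch '[[[0.2,-0.25,0,0,0,0,0],[0.2,-0.15,0,0,0,0,0],[0.2,0,0,0,0,0,0],[0.2,0,0,0,0,0,0]]]' |grep ft
python3 d.py -112 2.3 17
python3 - <<'E'
from h import *
s=manip.state(); np.save("s8.npy",s,allow_pickle=True); im=manip.snapshot("wrist")
cv2.imwrite("pics/w8.png",im)
E
python3 key.py s8.npy pics/w8.png
```

```text
ft_force: [-2.4, -10.8, -0.9]
shift [-0.05  0.08 -0.03] turn [-0.001   0.0019 -0.0013] now jig mm [-109.9    5.6] 15.7 F [ -2.4 -10.8  -0.9] w 17.3 t 11.03
ft_force: [-0.2, 1.1, 0.3]
shift [ 0.19  0.03 -0.03] turn [ 0.0002 -0.0003  0.0002] now jig mm [-119.7    3.5] 15.7 F [-0.2  1.1  0.3] w 17.0 t 11.37
barrel [ 263  237  136   93 4092] [-103.8   27. ] [-102.2  -24.8] mid [-103.     1.1] len 51.8 yaw 1.7
cup px [326.  65.] 66.12928771972656 jig [-26.2   3.2]
key yaw from cup-tail 1.5 dist 76.8
line bit [-132.     2.3] [ 323  270   11  140 1273]
```

View pics/w8.png

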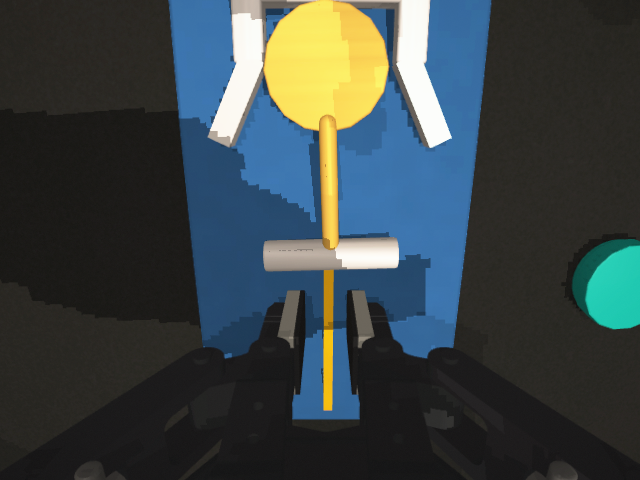

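The key is now nearly straight: barrel centre at column 331, line at 328, cup at 326, so yaw is about 1.5°. I'll do one more press with the tool turned 1.5° the other way.

```bash
python3 -m inch '[[[0.2,0,0.03,0,0,0,0.009],[0.2,0.15,0,0,0,0,0],[0.2,0.15,0,0,0,0,0],[0.2,0.1,0,0,0,0,0],[0.2,0,0,0,0,0,0]]]' |grep ft
python3 -m inch '[[[0.2,0.07,0,0,0,0,0],[0.2,0,0,0,0,0,0],[0.2,0,0,0,0,0,0]]]' |grep ft
python3 d.py -112 2.3 17
python3 -m inch '[[[0.2,-0.25,0,0,0,0,0],[0.2,-0.25,0,0,0,0,-0.009],[0.2,0,0,0,0,0,0],[0.2,0,0,0,0,0,0]]]' |grep ft
python3 - <<'E'
from h import *
s=manip.state(); np.save("s9.npy",s,allow_pickle=True); im=manip.snapshot("wrist")
cv2.imwrite("pics/w9.png",im)
hsv=cv2.cvtColor(im,cv2.COLOR_BGR2HSV)
# barrel upper/lower edge rows at several columns, line column, arm columns
v=cv2.inRange(hsv,(0,0,60),(179,60,255))
for c in (275,290,305,360,375,390):
    r=np.flatnonzero(v[200:288,c])+200; print(c,r.min() if r.size else None,r.max() if r.size else None)
y=cv2.inRange(hsv,(15,120,60),(35,255,255))
for r in range(20,420,25):
    c=np.flatnonzero(y[r]); print(r,c.min() if c.size else None,c.max() if c.size else None)
E
python3 d.py -112 2.3 17; python3 key.py s9.npy pics/w9.png
```

```text
ft_force: [-2.1, -12.6, -0.2]
ft_force: [-3.5, -17.5, -0.7]
shift [-0.06  0.05 -0.03] turn [-0.001   0.003  -0.0106] now jig mm [-109.6    4.1] 15.9 F [ -3.5 -17.5  -0.7] w 16.8 t 12.08
ft_force: [-0.2, 0.6, 0.2]
275 237 267
290 237 267
305 237 267
360 236 267
375 236 267
390 240 264
20 274 369
45 262 381
70 260 383
95 268 375
120 293 351
145 314 331
170 314 331
195 315 330
220 315 330
245 318 328
270 321 330
295 321 330
320 321 330
345 321 330
370 321 329
395 321 329
shift [ 0.2   0.   -0.03] turn [ 0.     -0.0004  0.0004] now jig mm [-120.     2.5] 15.7 F [-0.6  0.9  0.4] w 17.0 t 12.47
barrel [ 255  236  137   51 4070] [-95.1  28.7] [-94.4 -22.3] mid [-94.7   3.2] len 51.1 yaw 0.8
cup px [321.  62.] 66.4004898071289 jig [-26.3   3.6]
key yaw from cup-tail 0.3 dist 68.4
line bit [-131.9    2.4] [ 321  268   10  141 1354]
```

The key is home with yaw about 0.3°. Next is the clamp: rise, cross over it, and come down on the +x side of the bar.

```bash
python3 -m inch '[[[0,-0.2,0,-0.3,0,0,0],[0,0,0,-0.9,0,0,0],[0,0,0,-1,0,0,0],[0,0,0,-1,0,0,0],[0,0,0,-1,0,0,0]]]' |grep ft
python3 -m inch '[[[0,0.3,0,-0.6,0,0,0],[0,0.8,0,0,0,0,0],[0,0.9,0,0,0,0,0],[0,0.9,0,0,0,0,0],[0,0.9,0,0,0,0,0]]]' |grep ft
python3 -m inch '[[[0,0.9,0,0,0,0,0],[0,0.9,0,0,0,0,0],[0,0.9,0,0,0,0,0],[0,0.9,0,0,0,0,0],[0,0.9,0,0,0,0,0]]]' |grep ft
python3 -m inch '[[[0,0.4,0,0,0,0,0],[0,0,0,0,0,0,0],[0,0,0,0,0,0,0]]]' |grep ft
python3 d.py 215 2.3 126
```

```text
ft_force: [0.9, -0.8, -0.5]
ft_force: [0.7, 0.4, -0.6]
ft_force: [1.4, -0.5, -0.3]
ft_force: [-0.8, -0.2, -0.0]
shift [-0.15  0.05  2.04] turn [-0.0003 -0.0002  0.0017] now jig mm [221.    4.2] 207.5 F [-0.8 -0.2 -0. ] w -0.0 t 13.97
```

```bash
python3 -m inch '[[[0,-0.15,0.05,0.7,0,0,0.0017],[0,0,0,0.7,0,0,0],[0,0,0,0.64,0,0,0],[0,0,0,0,0,0,0],[0,0,0,0,0,0,0]]]' |grep ft
python3 d.py 198 2.3 126
python3 -m inch '[[[0,-0.15,0,0,0,0,0],[0,-0.15,0,0,0,0,0],[0,-0.15,0,0,0,0,0],[0,-0.05,0,0,0,0,0],[0,0,0,0,0,0,0]]]' |grep ft
python3 d.py 198 2.3 126
```

```text
ft_force: [-0.3, 0.1, 0.5]
shift [-0.32 -0.   -0.02] turn [-0.0012  0.0007 -0.002 ] now jig mm [210.8   2.1] 125.2 F [-0.3  0.1  0.5] w -0.0 t 14.38
ft_force: [-2.9, 9.1, 6.5]
shift [ 0.   -0.07  0.08] turn [ 0.0018 -0.0027 -0.0009] now jig mm [197.8  -0.3] 129.0 F [-2.9  9.1  6.5] w -0.1 t 14.8
```

Contact is at x = 198 mm as predicted. I'll follow the arc.

```bash
python3 -m inch '[[[0,-0.12,0,-0.17,0,0,0],[0,-0.14,0,-0.17,0,0,0],[0,-0.22,0,-0.19,0,0,0],[0,-0.24,0,-0.19,0,0,0],[0,0,0,0,0,0,0]]]' |grep ft
python3 d.py 168 2.3 155
python3 -m inch '[[[0,-0.26,0,-0.15,0,0,0],[0,-0.27,0,-0.14,0,0,0],[0,-0.28,0,-0.1,0,0,0],[0,-0.29,0,-0.08,0,0,0],[0,0,0,0,0,0,0]]]' |grep ft
python3 d.py 124 2.3 174
```

```text
ft_force: [0.0, -0.2, -0.3]
shift [ 0.14 -0.08  0.07] turn [ 0.0018 -0.0002 -0.0021] now jig mm [162.5  -0.8] 157.9 F [ 0.  -0.2 -0.3] w 0.4 t 15.22
ft_force: [0.1, 1.0, 0.1]
shift [ 0.19 -0.03  0.01] turn [ 0.0002  0.0005 -0.0029] now jig mm [116.4   1.1] 174.3 F [0.1 1.  0.1] w -0.1 t 15.63
```

```bash
python3 -m inch '[[[0,-0.2,0,-0.03,0,0,0],[0,-0.2,0,-0.02,0,0,0],[0,-0.15,0,0,0,0,0],[0,-0.1,0,0,0,0,0],[0,0,0,0,0,0,0]]]' |grep ft
python3 d.py 88 2.3 175
python3 -m inch '[[[0,-0.05,0,0,0,0,0],[0,-0.05,0,0,0,0,0],[0,-0.05,0,0,0,0,0],[0,0,0,0,0,0,0]]]' |grep ft
python3 d.py 88 2.3 175
```

```text
ft_force: [0.2, -0.2, 0.8]
shift [-0.09  0.    0.  ] turn [-0.0007  0.0006 -0.0022] now jig mm [91.5  2.3] 175.1 F [ 0.2 -0.2  0.8] w -0.0 t 16.05
ft_force: [-0.3, 3.8, -1.6]
shift [-0.04 -0.01  0.01] turn [-0.     -0.0007 -0.001 ] now jig mm [89.6  1.7] 175.5 F [-0.3  3.8 -1.6] w -0.2 t 16.38
```

```bash
python3 -m inch '[[[0,-0.06,0,0,0,0,0],[0,-0.06,0,0,0,0,0],[0,0,0,0,0,0,0]]]' |grep ft
python3 d.py 88 2.3 175
python3 -m inch '[[[0,0.3,0,0,0,0,0],[0,0.6,0,0,0,0,0],[0,0.7,0,0,0,0,0],[0,0.7,0,0,0,0,0],[0,0,0,0,0,0,0]]]' |grep -E "ft|time"
python3 - <<'E'
from h import *
im=manip.snapshot("wrist"); cv2.imwrite("pics/wl.png",im)
t=manip.snapshot("top")[205:325,230:460]; s=manip.snapshot("side")[200:330,270:430]
t=cv2.resize(t,(690,360)); s=cv2.resize(s,(295,240)); w=cv2.resize(im,(320,240))
o=np.zeros((600,690,3),np.uint8); o[:360]=t; o[360:,:295]=s; o[360:,320:640]=w
cv2.imwrite("pics/lock.png",o)
E
python3 d.py 0 0 0
```

```text
ft_force: [-0.3, 12.8, -2.9]
shift [-0.03 -0.02  0.02] turn [ 0.0003 -0.0025 -0.0002] now jig mm [89.4  1.7] 175.6 F [-0.3 12.8 -2.9] w -0.0 t 16.63
time: 17.05
ft_force: [0.7, 0.6, 0.4]
shift [-4.35  0.05  4.4 ] turn [-0.0001  0.0005 -0.0013] now jig mm [174.4   1.1] 175.6 F [-0.1 -0.3  0.1] w 0.2 t 17.2
```

View pics/lock.png

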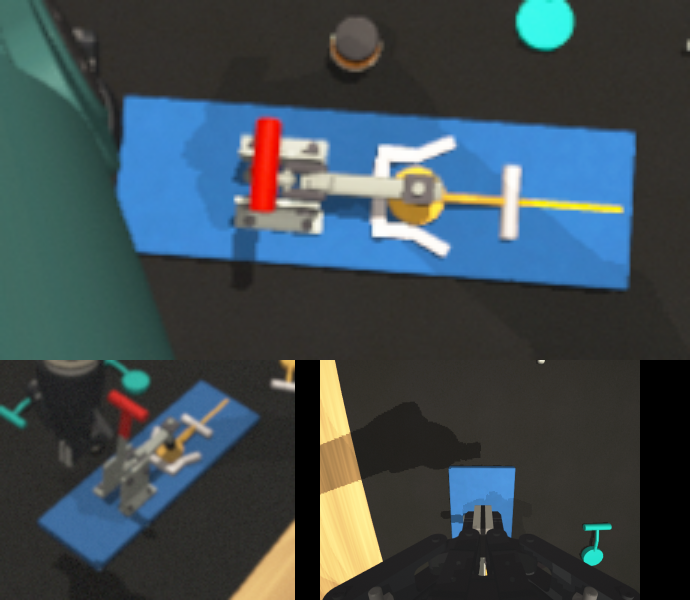

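Locked: the arm is level with the foot on the cup, and the key is straight on the line. I'll move to the nest side of the bar while the three seconds run out.

```bash
python3 -m inch '[[[0,0,0,-0.5,0,0,0],[0,0,0,-0.6,0,0,0],[0,0,0,-0.6,0,0,0],[0,-0.5,0,0,0,0,0],[0,-0.7,0,0,0,0,0]]]' |grep ft
python3 -m inch '[[[0,-0.8,0,0,0,0,0],[0,-0.8,0,0,0,0,0],[0,-0.8,0,0,0,0,0],[0,0,0,0,0,0,0],[0,0,0,0,0,0,0]]]' |grep ft
for i in 1 2 3 4 5 6 7; do python3 -m inch '[[[0,0,0,0,0,0,0],[0,0,0,0,0,0,0],[0,0,0,0,0,0,0],[0,0,0,0,0,0,0],[0,0,0,0,0,0,0]]]' >/dev/null; done
python3 d.py 32 2.3 177
```

```text
ft_force: [0.3, -0.5, -0.6]
ft_force: [0.9, 1.0, 1.0]
shift [ 0.03 -0.01  1.67] turn [-0.      0.     -0.0015] now jig mm [31.   1.7] 243.7 F [ 0.6 -1.3 -0.8] w 0.3 t 20.95
```

```bash
python3 -m inch '[[[0,0,0,0.5,0,0,0],[0,0,0,0.6,0,0,0],[0,0,0,0.54,0,0,0],[0,0,0,0,0,0,0],[0,0,0,0,0,0,0]]]' |grep ft
python3 -m inch '[[[0,0.15,0,0,0,0,0],[0,0.15,0,0,0,0,0],[0,0.1,0,0,0,0,0],[0,0.1,0,0,0,0,0],[0,0.05,0,0,0,0,0]]]' |grep ft
python3 d.py 50 2.3 177
python3 -m inch '[[[0,0.1,0,0,0,0,0],[0,0.1,0,0,0,0,0],[0,0.1,0,0,0,0,0],[0,0.1,0,0,0,0,0],[0,0,0,0,0,0,0]]]' |grep ft
python3 d.py 86 2.3 175.6
```

```text
ft_force: [1.0, 0.6, 0.1]
ft_force: [-0.8, -3.6, 3.0]
shift [-0.08 -0.03  0.05] turn [ 0.0006  0.0003 -0.0011] now jig mm [53.1  0.9] 179.1 F [-0.8 -3.6  3. ] w -0.2 t 21.78
ft_force: [-0.3, 0.1, -0.3]
shift [ 0.38 -0.02  0.06] turn [-0.0001 -0.0005 -0.0009] now jig mm [71.   1.7] 178.0 F [-0.3  0.1 -0.3] w -0.1 t 22.2
```

Past centre. I'll follow it over.

```bash
python3 -m inch '[[[0,0.2,0,0.03,0,0,0],[0,0.2,0,0.05,0,0,0],[0,0.2,0,0.07,0,0,0],[0,0.2,0,0.08,0,0,0],[0,0,0,0,0,0,0]]]' |grep ft
python3 d.py 109 2.3 168.5
python3 -m inch '[[[0,0.2,0,0.1,0,0,0],[0,0.15,0,0.1,0,0,0],[0,0,0,0,0,0,0]]]' |grep ft
python3 d.py 120 2.3 163
```

```text
ft_force: [0.5, -0.4, 0.8]
shift [ 0.14 -0.02 -0.  ] turn [-0.0001 -0.0004 -0.0005] now jig mm [103.4   1.5] 168.3 F [ 0.5 -0.4  0.8] w -0.0 t 22.62
ft_force: [-0.1, -0.1, 0.2]
shift [ 0.09 -0.02 -0.07] turn [-0.0001 -0.0003 -0.0009] now jig mm [116.6   1.4] 160.2 F [-0.1 -0.1  0.2] w 0.2 t 22.87
```

```bash
python3 -m inch '[[[0,-0.1,0,-0.3,0,0,0],[0,0,0,-0.8,0,0,0],[0,0.3,0,0,0,0,0],[0,0.3,0,0,0,0,0],[0,0,0,0.25,0,0,0]]]' |grep ft
python3 d.py 137 2.3 183
python3 -m inch '[[[0,0,0,0.15,0,0,0],[0,0,0,0.1,0,0,0],[0,0.15,0,0.1,0,0,0],[0,0.15,0,0.1,0,0,0],[0,0,0,0,0,0,0]]]' |grep ft
python3 d.py 149 2.3 175
```

```text
ft_force: [0.3, 0.7, -0.2]
shift [-0.05 -0.06  0.33] turn [ 0.0015 -0.001  -0.0003] now jig mm [ 1.388e+02 -1.000e-01] 196.1 F [ 0.3  0.7 -0.2] w -0.1 t 23.28
ft_force: [0.2, 0.7, -0.4]
shift [ 0.02 -0.01  0.02] turn [-0.0006 -0.0002 -0.001 ] now jig mm [148.2   1.8] 175.6 F [ 0.2  0.7 -0.4] w 0.2 t 23.7
```

```bash
python3 -m inch '[[[0,0.17,0,0.13,0,0,0],[0,0.18,0,0.14,0,0,0],[0,0.1,0,0.11,0,0,0],[0,0.1,0,0.12,0,0,0],[0,0,0,0,0,0,0]]]' |grep ft
python3 d.py 171 2.3 155
python3 -m inch '[[[0,0.08,0,0.1,0,0,0],[0,0.08,0,0.1,0,0,0],[0,0,0,0,0,0,0]]]' |grep ft
python3 d.py 179 2.3 146
```

```text
ft_force: [0.3, -0.2, -0.7]
shift [-0.   -0.03  0.03] turn [ 0.     -0.0004 -0.0006] now jig mm [171.1   1.1] 156.2 F [ 0.3 -0.2 -0.7] w 0.1 t 24.12
ft_force: [-0.2, 1.0, 0.6]
shift [ 0.06 -0.04  0.07] turn [ 0.0002 -0.0003 -0.001 ] now jig mm [176.6   0.8] 148.6 F [-0.2  1.   0.6] w 0.0 t 24.37
```

```bash
python3 -m inch '[[[0,0.03,0,0.06,0,0,0],[0,0.02,0,0.05,0,0,0],[0,0,0,0,0,0,0]]]' |grep ft
python3 d.py 179 2.3 146
python3 -m inch '[[[0,0.02,0,0.05,0,0,0],[0,0,0,0.05,0,0,0],[0,0,0,0,0,0,0]]]' |grep ft
python3 d.py 179 2.3 146
```

```text
ft_force: [-2.9, 2.5, 11.7]
shift [ 0.02 -0.04 -0.01] turn [ 0.0003 -0.0001 -0.0015] now jig mm [178.1   0.6] 145.7 F [-2.9  2.5 11.7] w -0.1 t 24.62
ft_force: [-10.3, -0.8, 38.3]
shift [ 0.02 -0.05 -0.03] turn [ 0.0005  0.0005 -0.0017] now jig mm [178.3   0.4] 145.0 F [-10.3  -0.8  38.3] w 0.4 t 24.87
```

The handle is at its open stop. I'll retract and verify numerically against the first top picture.

```bash
python3 -m inch '[[[0,0,0,-0.2,0,0,0],[0,0,0,-0.7,0,0,0],[0,0,0,-1,0,0,0],[0,0,0,-0.8,0,0,0],[0,0.8,0,0,0,0,0]]]' |grep ft
python3 -m inch '[[[0,0.9,0,0,0,0,0],[0,0.9,0,0,0,0,0],[0,0.9,0,0,0,0,0],[0,0.6,0,0,0,0,0],[0,0,0,0,0,0,0]]]' |grep ft
python3 -m inch '[[[0,0,0,0,0,0,0],[0,0,0,0,0,0,0]]]' |grep ft
python3 - <<'E'
from h import *
a=cv2.imread("pics/top0.png"); b=manip.snapshot("top"); cv2.imwrite("pics/topend.png",b)
J=lambda p,z:(toj(unproj("top",p,z))*1000).round(1)
for n,im in(("start",a),("end",b)):
    h=cv2.cvtColor(im,cv2.COLOR_BGR2HSV); roi=np.zeros(h.shape[:2],np.uint8); roi[235:305,240:445]=1
    red=(cv2.inRange(h,(0,180,80),(6,255,255))|cv2.inRange(h,(174,180,80),(179,255,255)))*roi
    wh=cv2.inRange(h,(0,0,130),(179,60,255))*roi; wh[:,:405 if n=="start" else 385]=0
    ye=cv2.inRange(h,(18,120,120),(32,255,255))*roi
    ye=cv2.morphologyEx(ye,cv2.MORPH_OPEN,np.ones((7,7),np.uint8))
    ce=lambda m:np.argwhere(m)[:,::-1].mean(0) if m.any() else (0,0)
    print(n,"red px",ce(red),(red>0).sum(),"barrel",J(ce(wh),.022),(wh>0).sum(),"cup",J(ce(ye),.027),(ye>0).sum())
d=cv2.absdiff(a,b).max(2)>60; k,l,st,c=cv2.connectedComponentsWithStats(d.astype(np.uint8))
print([s.tolist() for s in st[1:] if s[4]>25])
print(manip.state()["eef_pos"],manip.state()["time"])
E
```

```text
ft_force: [2.0, -0.6, 0.4]
ft_force: [-0.2, 1.8, -0.9]
ft_force: [-0.8, -0.1, 0.5]
start red px [265.05076142 257.71573604] 394 barrel [-147.6   -9.1] 163 cup [-84.6   3.3] 267
end red px [265.02531646 257.60759494] 395 barrel [-99.2   0.6] 166 cup [-32.7   4.4] 203
[[5, 166, 257, 314, 35402], [136, 200, 9, 10, 51], [146, 205, 8, 5, 30], [118, 206, 19, 49, 169], [138, 237, 26, 23, 359], [359, 256, 72, 29, 889], [125, 292, 14, 16, 117], [560, 422, 80, 58, 2391]]
[0.52381095 0.26945086 0.24784114] 25.9167
```

The handle is fully open. The key reading (barrel -99, cup -33) suggests it may have come back a few millimetres, though the raised foot hides part of the cup. I'll check from above with the wrist camera, at the same pose as w9.

```bash
python3 - <<'E'
from h import *
J=lambda p,z:(toj(unproj("top",p,z))*1000).round(1)
im=cv2.resize(cv2.imread("pics/lock.png")[:360],(230,120),interpolation=cv2.INTER_AREA); f=np.zeros((480,640,3),np.uint8); f[205:325,230:460]=im
for n,im in (("lock",f),("end",cv2.imread("pics/topend.png"))):
    h=cv2.cvtColor(im,cv2.COLOR_BGR2HSV); w=cv2.inRange(h,(0,0,130),(179,60,255)); w[:,:388]=0; w[:,412:]=0; w[:255]=0; w[290:]=0
    p=np.argwhere(w)[:,::-1]; print(n,p.mean(0),len(p),p.min(0),p.max(0),J(p.mean(0),.022))
E
python3 -m inch '[[[0,-0.6,0,0,0,0,0],[0,-0.9,0,0,0,0,0],[0,-1,0,0,0,0,0],[0,-1,0,0,0,0,0],[0,-1,0,0,0,0,0]]]' |grep ft
python3 -m inch '[[[0,-1,0,0,0,0,0],[0,-1,0,0,0,0,0],[0,-1,0,0,0,0,0],[0,-1,0,0,0,0,0],[0,-1,0,0,0,0,0]]]' |grep ft
python3 -m inch '[[[0,-1,0,0,0,0,0],[0,-0.8,0,0,0,0,0],[0,-0.4,0,0,0,0,0],[0,0,0,0,0,0,0],[0,0,0,0,0,0,0]]]' |grep ft
python3 d.py -135 2.3 30
```

```text
lock [399.86184211 271.92763158] 152 [392 260] [411 284] [-95.2   0.8]
end [400.03267974 271.92156863] 153 [394 260] [411 284] [-95.5   0.7]
ft_force: [1.3, 0.6, -0.1]
ft_force: [1.4, -0.8, -0.6]
ft_force: [-0.1, -0.0, 0.2]
shift [-0.16  0.05  5.46] turn [-0.0003  0.0002 -0.0033] now jig mm [-128.4    3.9] 248.4 F [-0.1 -0.   0.2] w 0.1 t 27.17
```

That reading was stray pixels. With a tight mask the barrel is at -95.5 mm, against -95.2 mm when locked and -95 mm ideal. One close check with the wrist camera.

```bash
python3 -m inch '[[[0,-0.05,0.04,1,0,0,-0.0033],[0,0,0,1,0,0,0],[0,0,0,1,0,0,0],[0,0,0,1,0,0,0],[0,0,0,0.7,0,0,0]]]' |grep ft
python3 -m inch '[[[0,0.1,0,0.5,0,0,0],[0,0,0,0.2,0,0,0],[0,0,0,0,0,0,0],[0,0,0,0,0,0,0]]]' |grep ft
python3 - <<'E'
from h import *
s=manip.state(); np.save("s10.npy",s,allow_pickle=True); im=manip.snapshot("wrist"); cv2.imwrite("pics/w10.png",im)
for sn,pn in (("s9","w9"),("s10","w10")):
    s=np.load(sn+".npy",allow_pickle=True).item(); hsv=cv2.cvtColor(cv2.imread(f"pics/{pn}.png"),cv2.COLOR_BGR2HSV)
    v=cv2.inRange(hsv,(0,0,60),(179,60,255)); y=cv2.inRange(hsv,(15,120,60),(35,255,255))
    J=lambda p,z:(toj(unproj("wrist",p,z,s))*1000).round(1)
    for c in (280,300,350,370):
        r=np.flatnonzero(v[200:286,c])+200; print(pn,"barrel top edge",J((c,r.min()),.022)) if r.size else 0
    rows=[r for r in range(0,200) if y[r].sum()>255*60]
    mids=[(np.flatnonzero(y[r]).min()+np.flatnonzero(y[r]).max())/2 for r in rows]
    # cup rear edge
    for dc in(-25,25):
        c=int(np.median(mids))+dc; r=np.flatnonzero(y[:200,c]).max(); print(pn,"cup rear edge",J((c,r),.02),"cup mid col y",J((np.median(mids),60),.027))
E
python3 key.py s10.npy pics/w10.png; python3 d.py -130 2.3 17
```

```text
ft_force: [0.5, -1.2, -0.2]
ft_force: [-0.1, 0.3, -0.6]
w9 barrel top edge [-85.2  19. ]
w9 barrel top edge [-85.2  11.7]
w9 barrel top edge [-85.3  -6.7]
w9 barrel top edge [-84.9 -14. ]
w9 cup rear edge [-44.6  12.4] cup mid col y [-25.7   3.5]
w9 cup rear edge [-44.9  -4.8] cup mid col y [-25.7   3.5]
w10 barrel top edge [-85.6  19.1]
w10 barrel top edge [-85.5  10.9]
w10 barrel top edge [-85.4  -9.5]
w10 barrel top edge [-85.4 -17.7]
w10 cup rear edge [-43.7  13.2] cup mid col y [-26.    3.5]
w10 cup rear edge [-44.   -5.9] cup mid col y [-26.    3.5]
barrel [ 258  218  123   29 3301] [-91.2  28.4] [-90.9 -22. ] mid [-91.    3.2] len 50.4 yaw 0.3
cup px [318.  61.] 58.87284469604492 jig [-26.3   3.5]
key yaw from cup-tail 0.3 dist 64.7
line bit [-110.2    2.2] [317 246  10  45 362]
line bit [-225.4  180.7] [  0 419  18  61 607]
shift [-0.16 -0.06  0.42] turn [0.0006 0.0001 0.002 ] now jig mm [-123.6   -0. ] 33.7 F [0.5 0.4 0.7] w 0.2 t 27.97
```

The key hasn't moved: cup at -26.3, as before clamping, and yaw 0.3°. I'll raise the arm clear and hand the job in.

```bash
python3 -m inch '[[[0,-0.2,0,-0.5,0,0,0],[0,0,0,-1,0,0,0],[0,0,0,-1,0,0,0],[0,0,0,-1,0,0,0],[0,0,0,-0.5,0,0,0]]]' |grep ft
python3 -m inch '[[[0,0,0,0,0,0,0],[0,0,0,0,0,0,0],[0,0,0,0,0,0,0]]]' |grep -E "ft|time"
python3 -c "from station import manip; print(manip.finish_job())"
```

```text
ft_force: [0.6, -0.2, -0.5]
time: 28.63
ft_force: [0.2, -0.5, 0.1]
the job is handed in; nothing more can be done
None
```

Job handed in at 28.6 s: the key is home against the stop within about 0.5° of the line, the clamp was locked hands-off for about 4 s and swung fully open again, and nothing else on the bench was seen to be disturbed.

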